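Right the drained utensil pot and stand the spatula in it

TASK

The utensil pot has been draining upside down on the rack: lift it off and set it the right way up on the middle of the round cork mat, without dropping it or letting it topple. Then stand the red spatula in it, handle end down. Leave the soap bottle, the mug and the jar where they are.

Things in the scene. Friction and masses are not known exactly. Their poses are not given: they have to be found in the camera images.
- pot: Square sage-green utensil pot, open at one end, 90 x 90 mm outside, 130 mm tall, walls and bottom 4 mm, about 0.35 kg (varies), loose. Origin: centre of its dark underside; +z runs from underside to mouth (down at the start, as it stands mouth down), handle on its -x side. It lies steadily on any flat side; there is bare worktop between rack and mat.
- pot_handle (a point): Middle of the pot's wooden handle bar: square 14 x 14 mm, parallel to the pot's z, 112 mm long, its centre line 85 mm from the pot's axis (33 mm clear gap between bar and wall). Steel struts 14 mm square join the bar to the wall 49 mm above and below this point. Axes as the pot.
- pot_mouth (a point): Centre of the pot's mouth, in the plane of the rim, 130 mm from the underside.
- drainer: Fixed low drainer rack of steel slats, 130 x 130 mm, top at 60 mm. Origin: centre of its underside on the worktop. The pot starts on it.
- mat_top (a point): Centre of the upper face of the fixed round cork mat, 200 mm across, 6 mm thick. Rack and mat may be either way round, left and right. z up.
- rest: Fixed dark wood spatula rest: 160 (x) x 70 (y) x 10 mm foot, two posts 16 mm wide at x = -50 and +50 mm whose tops are at 50 mm, with lips to 56 mm. The spatula lies along its x on the posts, with free space under it between them. Origin: centre of the underside.
- spatula: Loose spatula, 260 mm long, about 60 g: wooden handle 14 x 14 mm from x = -130 to +70 mm, flat red blade 46 mm wide, 8 mm thick from x = 66 to 130 mm. Origin: on the handle's centre line, halfway along the 260 mm, 57 mm above the worktop at the start; +x towards the blade, z up at the start. Centre of mass within 25 mm of the origin.
- spatula_foot (a point): Handle end of the spatula (goes down into the pot).
- spatula_head (a point): Blade end of the spatula.
- soap: Bystander: amber soap bottle, 60 mm across, 150 mm tall, black cap. Origin: centre of the underside.
- mug: Bystander: terracotta mug with a side handle, 80 mm across, 90 mm tall. Origin: centre of the underside.
- jar: Bystander: small blue jar with steel cap, 56 mm across, 80 mm tall. Origin: centre of the underside.
Not all that is in view belongs to the job. Of the things that look like the part that bears mat_top, take the one that is farthest to the robot's left at the start.

How it is judged:
By the outcome, as a careful person would: the job done as asked, in the order asked, and still so for the second after the job is handed in, with the robot touching nothing.
It also fails if it takes over 72 s, if anything falls off the work surface, if the arm or the gripper's body presses on something with over 40 N, if the wrist force passes 120 N, or if a joint passes its speed limit or range.

ROBOT

A 7-joint arm with a two-finger parallel gripper is mounted at the origin on the work surface. World frame = base frame: x ahead of the robot, y to its left, z up, the work surface at z = 0. Lengths are in m, angles in degrees, forces in N, time in s.
With the tool pointing down it reaches from about 0.35 to 0.775 m from the base axis. Payload 3.1 kg.
Tool frame: the origin (TCP) lies on the centre line of the jaws, within the pads' length; the fingertips stand 17 mm ahead of it and the grasp point (between the pads) lies 2 mm behind it (robot.tip_reach is the distance from the TCP to the fingertips, in m); z points along the fingers, y is the line along which they close (so a half turn about z gives the same grasp; the last joint's range is limited). The gripper opens to 85 mm and grips with 20 to 120 N. Pads are 22 mm wide; open, the fingers measure 114 mm over their backs; the gripper's body (76 mm by 85 mm) begins 54 mm behind the grasp point. The pads swing forward as they close: fully open they stand 13 mm farther back than shut.
Start: joints at [61.725, 17.813, 0.802, 86.603, -0.252, 75.585, -1.558], TCP at [0.24, -0.495, 0.215] pointing down, gripper open.
Joint ranges: [-154.91, 154.91], [-16.99, 109.72], [-72.82, 74.43], [7.12, 147.25], [-82.49, 262.49], [11.32, 116.49], [-174.64, 174.64]. Speed limits (degrees/s): [159.86, 159.86, 180, 180, 180, 180, 180].

INTERFACE

Orientations are given as [roll, pitch, yaw] about the fixed x, y, z axes, in that order (R = Rz(yaw) Ry(pitch) Rx(roll)).
In Python, from station import robot, fingers, vision, workorder, recognise gives the robot as it stands. Calls block until the motion is done:
- robot.move_to(position, orientation): joint-space move of the TCP to a pose.
- robot.line_to(position, orientation=None, velocity=0.15, f_stop=None): straight line of the TCP; orientation=None keeps the orientation; velocity is the mean speed in m/s. With f_stop (N) it stops when the force on the tool has changed by that much, and returns True; else False.
- robot.move_j(angles): joint-space move.
- fingers.gripper_to(opening, force=None): opening from 0.0 (shut) to 1.0 (fully open); force is the grip in N (None keeps the last); returns when the fingers have stopped.
- robot.pause(seconds).
- robot.inverse_kinematics(position, orientation): joint angles nearest the present ones, or None.
- vision.grab_frame(name): name is "scene" or "top"; returns the picture (400x640x3 uint8, red, green, blue); there is no depth.
- vision.calibration(name): a dict with "mtx" (3x3 intrinsics, pixels), "k1" (the pictures are not rectified: a ray, as slopes to the right and down, at radius r is drawn at 1 + k1 r^2 times it, then the intrinsics apply), "extrinsics" (4x4, takes a point from world to camera coordinates). Camera axes: x right, y up, looking along -z (the intrinsics and any distortion apply to the point x, -y, -z); pixel columns grow to the right and rows downward; lengths in m; the calibration is good to about 2 mm. A picture is of the moment at which its call begins. calibration takes no time and is no camera call.
A pose or a line that the arm cannot do raises robot.PlanningError and nothing moves.
- workorder.close_job(): hands the job in; it is judged then, once.
Trained networks look in the newest picture that a camera, given by its name, has taken for a name from the list of things; names that differ only in an ending like _2 or _b are one class to them, and where a whole thing is asked for, a point or a joint stands for the part that bears it (a point fixed in the world has none). Each returns a list of dicts, best first, with "p" (0 to 1); they miss things now and then, are a little off and sometimes report something else, mostly with a low value. They report only what shows in the picture. A call takes as long as a camera call. They do not tell look-alikes from the thing itself.
- recognise(label, camera): "rect" ([centre column, centre row, width, height] in pixels, round what is visible of it).
Readings, each from a call of its own:
- robot.current_time_s(): time.
- robot.current_joint_positions(): joint angles.
- robot.current_dq(): joint speeds.
- robot.current_joint_torque(): joint torques, N m.
- robot.current_tool_pos(): TCP position.
- robot.current_eef_rot(): TCP orientation.
- robot.current_contact_force(): force on the tool from outside, world axes, zero at the start.
- robot.current_torque(): the same for the moment, N m.
- robot.current_finger_gap(): opening from 0.0 (shut) to 1.0 (fully open).
- robot.current_gripper_force(): force on a finger pad.
Only numpy, scipy, OpenCV 4.12 (cv2) and the standard library are available. Lean on these libraries where they do the work, as an engineer would, in place of code of your own. Each camera call takes 0.05 s, during which the arm holds its last target. There are 200 camera calls.

## Working session

There is one attempt and no reset: what is moved stays moved. The work goes in short steps, each a Python script; the robot and the scene stay as the last script left them, time stands still between calls to the robot, and variables do not carry over. Pictures are saved under pics/ and viewed, at most 10 in all, crops included, and the job is handed in when it is done.

```bash
ls; mkdir -p pics
cat > h.py <<'E'
import numpy as np, cv2
from station import robot, fingers, vision, workorder, recognise
def cal(n):
    c=vision.calibration(n); return np.array(c["mtx"]),c["k1"],np.array(c["extrinsics"])
def proj(n,P):
    K,k,T=cal(n); P=np.atleast_2d(P); q=P@T[:3,:3].T+T[:3,3]
    s=np.c_[q[:,0]/-q[:,2],-q[:,1]/-q[:,2]]; s=s*(1+k*(s**2).sum(1,keepdims=True))
    return s@K[:2,:2].T+K[:2,2]
def unproj(n,uv,z):
    K,k,T=cal(n); d=np.linalg.solve(K,[uv[0],uv[1],1])[:2]; s=d.copy()
    for _ in range(30): s=d/(1+k*(s@s))
    R=T[:3,:3]; o=-R.T@T[:3,3]; r=R.T@np.array([s[0],-s[1],-1]); return o+r*(z-o[2])/r[2]
def snap(n,f=None):
    im=vision.grab_frame(n)
    if f: cv2.imwrite(f"pics/{f}.png",cv2.cvtColor(np.asarray(im),cv2.COLOR_RGB2BGR))
    return im
E
python3 - <<'E'
from h import *
for n in("top","scene"):
    snap(n,n+"0"); K,k,T=cal(n); print(n,K[0,0],k,(-T[:3,:3].T@T[:3,3]).round(3),T[:3,:3].round(2).tolist())
    for l in ["pot","pot_handle","drainer","mat_top","rest","spatula","spatula_foot","spatula_head","soap","mug","jar"]:
        try: r=recognise(l,n)
        except Exception as e: print(l,e); continue
        print(l,[(np.round(d["rect"],1).tolist(),round(d["p"],2)) for d in r][:4])
print(robot.current_time_s())
E
```

```text
pics
top 408.45064128365516 0.028907150761987178 [ 4.860e-01 -1.000e-03  1.181e+00] [[-0.01, -1.0, 0.0], [0.99, -0.01, 0.17], [-0.17, 0.0, 0.99]]
pot [([418.9, 269.4, 65.8, 48.0], 0.56)]
pot_handle [([417.6, 270.1, 66.2, 45.3], 0.96)]
drainer [([407.8, 271.9, 47.6, 61.2], 0.73), ([343.6, 156.8, 22.0, 23.4], 0.64), ([419.3, 177.2, 44.0, 31.5], 0.47)]
mat_top [([227.7, 274.8, 67.8, 75.1], 0.75), ([284.4, 157.8, 65.3, 65.5], 0.75)]
rest [([329.1, 212.4, 55.9, 26.3], 0.76)]
spatula [([325.4, 215.3, 91.3, 20.8], 0.96)]
spatula_foot [([327.8, 214.4, 95.7, 21.6], 0.65)]
spatula_head [([327.3, 215.6, 91.0, 25.5], 0.65)]
soap [([211.9, 197.8, 24.3, 30.6], 0.8)]
mug []
jar [([342.9, 156.6, 17.1, 21.4], 0.83)]
scene 504.00858149671467 -0.140653562812749 [ 1.163 -0.591  1.109] [[0.76, 0.65, 0.01], [-0.51, 0.58, 0.63], [0.41, -0.48, 0.78]]
pot [([194.6, 241.1, 63.3, 75.3], 0.68)]
pot_handle [([191.7, 236.9, 67.8, 71.2], 0.72), ([328.5, 156.9, 69.4, 46.6], 0.32)]
drainer [([198.7, 264.3, 62.5, 54.4], 0.88)]
mat_top [([330.6, 157.2, 67.4, 47.9], 0.86), ([388.2, 255.8, 75.6, 64.0], 0.84)]
rest [([306.9, 246.8, 48.8, 54.5], 0.74)]
spatula [([308.0, 234.6, 63.0, 72.4], 0.85)]
spatula_foot [([307.9, 234.4, 60.9, 74.4], 0.93), ([304.9, 246.7, 51.0, 54.7], 0.6), ([192.6, 238.6, 68.8, 72.9], 0.38)]
spatula_head [([305.9, 232.8, 61.6, 72.0], 0.94)]
soap [([396.8, 171.5, 23.4, 49.6], 0.65), ([306.4, 233.4, 62.5, 71.5], 0.27), ([195.7, 240.7, 64.5, 73.7], 0.15)]
mug [([258.8, 327.5, 56.0, 47.7], 0.87), ([193.3, 239.4, 69.0, 73.0], 0.44)]
jar [([346.5, 286.6, 19.3, 37.5], 0.69)]
1.2
```

Run:
```python
import cv2
a=cv2.imread("pics/top0.png")[120:330,170:490]; cv2.imwrite("pics/topc.png",cv2.resize(a,None,fx=2.5,fy=2.5,interpolation=cv2.INTER_CUBIC))
a=cv2.imread("pics/scene0.png")[120:370,140:440]; cv2.imwrite("pics/scenec.png",cv2.resize(a,None,fx=2.4,fy=2.4,interpolation=cv2.INTER_CUBIC))
```

```text
(no output)
```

View pics/topc.png

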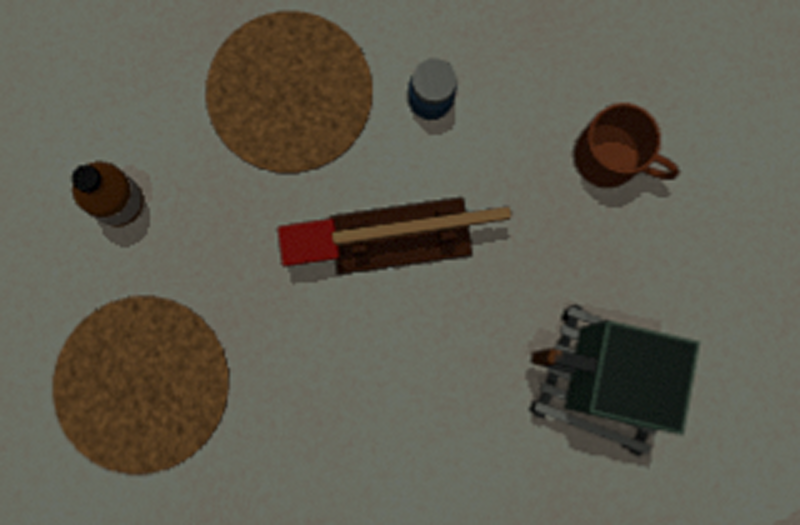

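View pics/scenec.png

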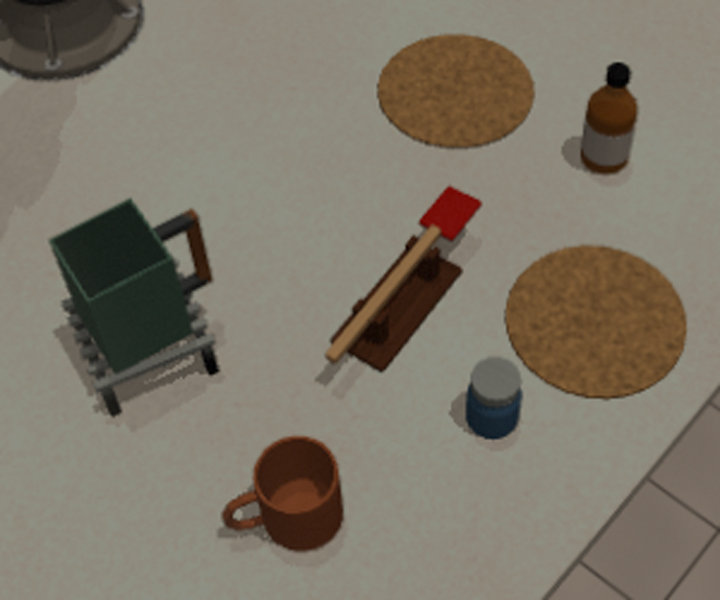

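The top picture shows:
- the pot bottom-up on the rack, with underside corners at about (412,249), (450,257), (444,293) and (406,284)
- its handle pointing left, with the bar end near (388,263)
- the spatula with its blade to the left near (282,218) and its foot at (374,205)
- two cork mats, of which the left one is centred near (227,274)

The scene view agrees.

```bash
cat > meas.py <<'E'
from h import *
t=lambda c:(c[0]/2.5+170-.3,c[1]/2.5+120-.3); s=lambda c:(c[0]/2.4+140-.3,c[1]/2.4+120-.3)
C=np.array([unproj("top",t(c),.19) for c in [(605,322),(699,342),(684,432),(591,410)]])
print("pot",C.round(3).tolist(),C.mean(0).round(4),np.linalg.norm(C-np.roll(C,1,0),axis=1).round(3))
print("pot scene",np.mean([unproj("scene",s(c),.19) for c in [(130,202),(53,242),(98,301),(176,263)]],0).round(4), [unproj("scene",s(c),.19).round(3).tolist() for c in [(130,202),(53,242),(98,301),(176,263)]])
print("bar top: top",unproj("top",t((545,357)),.181).round(4),"scene",unproj("scene",s((193,213)),.181).round(4))
for n,im in(("top",cv2.imread("pics/top0.png")),("scene",cv2.imread("pics/scene0.png"))):
    hsv=cv2.cvtColor(im,cv2.COLOR_BGR2HSV)
    r=dict(top=(227.7,274.8),scene=(330.6,157.2))[n]
    m=cv2.inRange(hsv,(8,70,40),(25,255,255)); m=cv2.morphologyEx(m,cv2.MORPH_OPEN,np.ones((3,3)))
    k,L,st,ce=cv2.connectedComponentsWithStats(m); i=L[int(r[1]),int(r[0])]
    ct=max(cv2.findContours((L==i).astype(np.uint8),0,1)[0],key=cv2.contourArea)[:,0]
    w=np.array([unproj(n,p,.006)[:2] for p in ct.astype(float)],np.float32); print("mat",n,np.round(cv2.minEnclosingCircle(w),4) if 0 else (w.mean(0).round(4),np.round(cv2.fitEllipse(w)[0],4),np.round(cv2.fitEllipse(w)[1],3)))
    red=cv2.inRange(hsv,(0,180,60),(6,255,255))|cv2.inRange(hsv,(174,180,60),(180,255,255))
    ys,xs=np.nonzero(red); print("blade",n,unproj(n,(xs.mean(),ys.mean()),.061).round(4),len(xs))
print("foot top",unproj("top",t((510,213)),.06).round(4),"scene",unproj("scene",s((331,356)),.06).round(4))
print("bladeend",unproj("top",t((280,247)),.061).round(4))
for l,p in dict(soap=(120,195),mug=(605,160),jar=(432,105)).items(): print(l,unproj("top",t(p),.04).round(3))
E
python3 meas.py
```

```text
pot [[0.539, -0.232, 0.19], [0.519, -0.321, 0.19], [0.435, -0.301, 0.19], [0.456, -0.214, 0.19]] [ 0.4869 -0.2671  0.19  ] [0.085 0.091 0.086 0.089]
pot scene [ 0.4931 -0.2689  0.19  ] [[0.458, -0.219, 0.19], [0.44, -0.301, 0.19], [0.526, -0.316, 0.19], [0.548, -0.239, 0.19]]
bar top: top [ 0.5057 -0.1744  0.181 ] scene [ 0.5094 -0.1836  0.181 ]
mat top (array([0.4829, 0.2543], dtype=float32), array([0.4839, 0.254 ]), array([0.196, 0.197]))
blade top [0.6357 0.0622 0.061 ] 341
mat scene (array([0.4881, 0.2482], dtype=float32), array([0.4869, 0.2497]), array([0.197, 0.198]))
blade scene [0.6393 0.0576 0.061 ] 295
foot top [ 0.6667 -0.1626  0.06  ] scene [ 0.6679 -0.1633  0.06  ]
bladeend [0.6307 0.0929 0.061 ]
soap [0.694 0.276 0.04 ]
mug [ 0.73  -0.276  0.04 ]
jar [ 0.797 -0.08   0.04 ]
```

```bash
cat >> h.py <<'E'
from scipy.spatial.transform import Rotation as Ro
def ori(z,x):  # tool z direction, approx tool x
    z=np.array(z,float);z/=np.linalg.norm(z);x=np.array(x,float);x-=z*(x@z);x/=np.linalg.norm(x)
    return Ro.from_matrix(np.c_[x,np.cross(z,x),z]).as_euler("xyz",degrees=True).tolist()
def ik(p,z,x):
    q=robot.inverse_kinematics(list(map(float,p)),ori(z,x)); return None if q is None else np.round(q,1)
u=lambda a,e=0:np.array([np.cos(np.radians(a))*np.cos(np.radians(e)),np.sin(np.radians(a))*np.cos(np.radians(e)),np.sin(np.radians(e))])
PA=77.4; POT=np.array([.489,-.268]); MAT=np.array([.4854,.252]); H=np.r_[POT+.085*u(PA)[:2],.125]
SF=np.array([.667,-.163]); SY=97.65; SO=np.r_[SF+.13*u(SY)[:2],.057]
E
python3 - <<'E'
from h import *
d=u(PA+180)
for e in(0,-20,-45,-60):
  for sx in(1,-1): print("grasp",e,sx,ik(H,u(PA+180,e),(0,0,sx)),ik(H+[0,0,.12],u(PA+180,e),(0,0,sx)))
for a in range(-180,180,20):
  for sx in(1,-1):
    z=u(a); hp=np.r_[MAT-.085*z[:2],.073]
    q=ik(hp,z,(0,0,sx)); q2=ik(hp+[0,0,.1],z,(0,0,sx))
    if q is not None or q2 is not None: print("place",a,sx,q,q2)
print(robot.current_time_s())
E
```

```text
grasp 0 1 [-12.6  60.5  -9.7  89.7  66.7 111.1 113.5] [-12.6  48.5  -9.7  92.   68.4 114.8 123.1]
grasp 0 -1 [-12.6  60.5  -9.7  89.7  66.7 111.1 -66.5] [-12.6  48.5  -9.7  92.   68.4 114.8 -56.9]
grasp -20 1 [  9.4  54.4 -41.1  93.1  73.1 114.6 113.1] [  3.1  39.9 -30.6  91.   66.6 112.2 126.9]
grasp -20 -1 [  1.2  49.9 -27.6  93.4  66.7 106.2 -63.9] [  5.1  40.8 -33.8  91.   67.8 113.9 -53.8]
grasp -45 1 [ 30.   47.5 -61.8  95.9  68.9 104.3 120.5] [ 30.2  37.1 -61.8  88.7  63.1 108.7 132.4]
grasp -45 -1 [ 14.1  35.6 -33.6  96.5  55.6  88.4 -51.6] [ 15.5  27.8 -35.6  89.3  52.3  97.2 -40.5]
grasp -60 1 [ 39.5  39.2 -61.8  96.5  57.9  89.5 131.1] [ 39.7  30.3 -61.7  87.2  50.8  97.  142.4]
grasp -60 -1 [ 22.5  28.5 -33.3  97.1  44.3  77.  -39.3] [ 18.2  20.6 -26.9  88.   37.1  86.6 -27.4]
place -60 1 [-70.8  70.9   0.8  71.6  55.5 112.8 120.6] [-70.8  61.3   0.8  75.4  57.9 116.  126. ]
place -60 -1 [-70.8  70.9   0.8  71.6  55.5 112.8 -59.4] [-70.8  61.3   0.8  75.4  57.9 116.  -54. ]
place -40 1 [-64.   65.3 -20.2  96.3  73.1 113.7 102.5] [-64.1  53.9 -20.2 100.   72.2 115.3 110. ]
[... 910 characters left out ...]
]
place 100 1 [ 40.   70.5 -32.1  89.7 -43.3  83.   53.4] [ 40.8  59.9 -33.5  93.3 -48.   86.4  48.6]
place 100 -1 [  16.1   64.6    3.5   90.7  -65.7  103.7 -110.9] [  11.8   54.3    9.6   94.6  -69.4  110.1 -115.9]
place 120 1 [ 27.1  78.8 -34.1  63.4 -33.7 102.6  40.9] [ 28.   69.5 -34.7  67.3 -38.7 104.6  36.5]
place 120 -1 [  20.    75.2  -18.7   63.8  -44.9  108.  -131.8] [  15.7   64.7   -9.7   68.   -54.3  114.4 -133. ]
1.2<stdin>:4: UserWarning: Gimbal lock detected. Setting third angle to zero since it is not possible to uniquely determine all angles.
<stdin>:8: UserWarning: Gimbal lock detected. Setting third angle to zero since it is not possible to uniquely determine all angles.
```

```bash
cat > s1.py <<'E'
from h import *
import warnings; warnings.filterwarnings("ignore")
d=u(PA+180); G=H+[0,0,-.025]+.003*d; O=ori(d,(0,0,1))
st=lambda s:print(s,np.round(robot.current_tool_pos(),3),np.round(robot.current_joint_positions(),1),np.round(robot.current_contact_force(),1),round(robot.current_time_s(),1))
fingers.gripper_to(1.0)
robot.line_to([.24,-.45,.42],velocity=.25); st("up")
P=G-.12*d
robot.move_to((P+[-.05,.05,.22]).tolist(),O); st("over")
robot.line_to(P.tolist(),velocity=.2); st("pre")
print("hit",robot.line_to(G.tolist(),velocity=.1,f_stop=8)); st("at")
snap("scene","g1")
E
python3 s1.py; python3 -c "
import cv2
a=cv2.imread('pics/g1.png')[120:370,100:400];cv2.imwrite('pics/g1c.png',cv2.resize(a,None,fx=2.4,fy=2.4))"
```

```text
up [ 0.24  -0.45   0.419] [ 5.960e+01  1.240e+01  5.000e-01  6.550e+01 -1.000e-01  1.023e+02
 -4.000e+00] [-0.  -0.4 -1.1] 2.4
over [ 0.483 -0.022  0.32 ] [-46.6  47.3  21.9  83.5  49.6 114.8 138.5] [ 0.1 -0.  -0.1] 4.5
pre [ 0.533 -0.071  0.101] [-39.   68.6  19.6  77.   44.4 102.9 127.6] [-0.6  0.3  0.2] 5.8
hit False
at [ 0.507 -0.187  0.1  ] [-33.8  65.   22.2  89.9  49.   91.3 123. ] [-0.2  0.9 -0.3] 7.2
```

View pics/g1c.png

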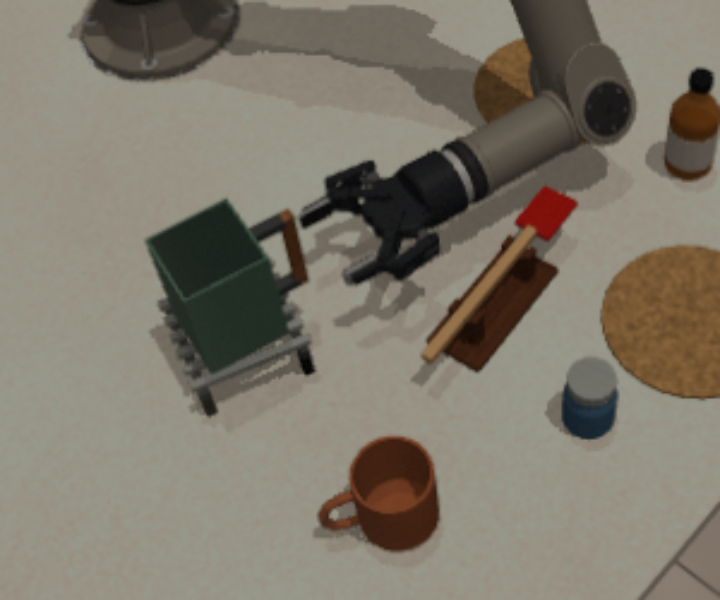

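Run:
```python
from h import *
d=u(PA+180);t=np.array(robot.current_tool_pos());y=np.array([-d[1],d[0],0])
print(robot.tip_reach,t,np.round(robot.current_eef_rot(),1),ori(d,(0,0,1)),robot.current_finger_gap())
f=lambda P:((proj("scene",P)-[100,120])*2.4).round(0).tolist()
print("tcp",f(t),"tipsopen",f([t+.004*d+y*.045,t+.004*d-y*.045]),"bar",f([H+[0,0,.056],H,H-[0,0,.056]]))
z=t[2]
print("midtip at",unproj("scene",(327/2.4+100,247/2.4+120),z))
```

```text
0.017 [ 0.50742299 -0.18712573  0.09962651] [-171.7  -89.9 -110.8] [77.39999999999996, -90.0, 0.0] 1.0002271314579918
tcp [[296.0, 262.0]] tipsopen [[315.0, 293.0], [272.0, 236.0]] bar [[286.0, 212.0], [294.0, 246.0], [302.0, 278.0]]
midtip at [ 0.51730114 -0.15235933  0.09962651]<sys>:0: UserWarning: Gimbal lock detected. Setting third angle to zero since it is not possible to uniquely determine all angles.
```

Run:
```python
from h import *
a=snap("scene","g2");b=cv2.cvtColor(cv2.imread("pics/g1.png"),cv2.COLOR_BGR2RGB)
print(np.abs(a.astype(int)-b).max(2).__gt__(40).sum(), np.round(robot.current_tool_pos(),4))
c=snap("top"); s=cv2.cvtColor(np.vstack([cv2.resize(a[150:300,130:330],None,fx=2,fy=2,interpolation=2),cv2.resize(c[200:350,290:490],None,fx=2,fy=2,interpolation=2)])[:, :],cv2.COLOR_RGB2BGR); cv2.imwrite("pics/g2c.png",s)
```

```text
0 [ 0.5074 -0.1872  0.0997]
```

View pics/g2c.png

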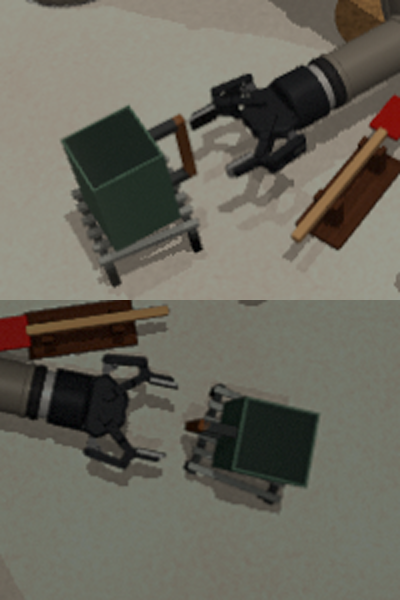

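Run:
```python
from h import *
d=u(PA+180);t=np.array(robot.current_tool_pos())
for n,p in dict(tipA=(175,383),tipB=(162,458),body=(128,405),ring=(42,390)).items():
    w=unproj("top",(p[0]/2+290,(p[1]-300)/2+200),.1); print(n,w.round(3),"along tool from tcp",round((w-t)@d,3), "lat",round((w-t)@np.array([-d[1],d[0],0]),3))
b=unproj("top",(198/2+290,(426-300)/2+200),.181); print("bar",b)
```

```text
tipA [ 0.562 -0.164  0.1  ] along tool from tcp -0.035 lat 0.049
tipB [ 0.465 -0.143  0.1  ] along tool from tcp -0.034 lat -0.05
body [ 0.534 -0.101  0.1  ] along tool from tcp -0.09 lat 0.007
ring [0.555 0.012 0.1  ] along tool from tcp -0.205 lat 0.003
bar [ 0.50453047 -0.17748014  0.181     ]
```

```bash
cat >> h.py <<'E'
def tri(pt,ps):
    def ray(n,p): a=unproj(n,p,0.);b=unproj(n,p,.3);return a,(b-a)/np.linalg.norm(b-a)
    (a,r),(b,s)=ray("top",pt),ray("scene",ps); k=np.linalg.lstsq(np.c_[r,-s],b-a,rcond=None)[0]
    p,q=a+k[0]*r,b+k[1]*s; return (p+q)/2,np.linalg.norm(p-q)
E
python3 - <<'E'
from h import *
t=np.array(robot.current_tool_pos())
T=lambda p:(p[0]/2+290,(p[1]-300)/2+200)
S=lambda p:(p[0]/2.4+100,p[1]/2.4+120)
for a,b in (((175,383),(350,275)),((162,458),(305,220))): print(*tri(T(a),S(b)))
print("bar top",tri(T((196,424)),S((287,214))))
print(t)
E
```

```text
[ 0.56250287 -0.16293979  0.1022486 ] 0.0009975182191003945
[ 0.46700781 -0.14221014  0.09313879] 0.00545039916196183
bar top (array([ 0.50519018, -0.17931347,  0.17092399]), np.float64(0.006160438769623064))
[ 0.50728878 -0.18730366  0.09973111]
```

The fingertips are really about 35 mm short of where the TCP reading puts them. Both cameras agree on this, and there is no lateral or height error. I'll advance along the tool axis under force guard and measure again.

```bash
python3 - <<'E' 2>/dev/null
from h import *
d=u(PA+180);t=np.array(robot.current_tool_pos())
print(robot.line_to((t+.042*d).tolist(),velocity=.06,f_stop=6),np.round(robot.current_tool_pos(),4),np.round(robot.current_joint_positions(),1))
a=snap("scene");c=snap("top"); s=cv2.cvtColor(np.hstack([cv2.resize(a[170:290,150:270],None,fx=3,fy=3,interpolation=2),cv2.resize(c[210:330,340:460],None,fx=3,fy=3,interpolation=2)]),cv2.COLOR_RGB2BGR); cv2.imwrite("pics/g3.png",s)
E
```

```text
False [ 0.4983 -0.228   0.0995] [-31.7  64.3  23.4  93.4  51.1  87.4 121.6]
```

View pics/g3.png

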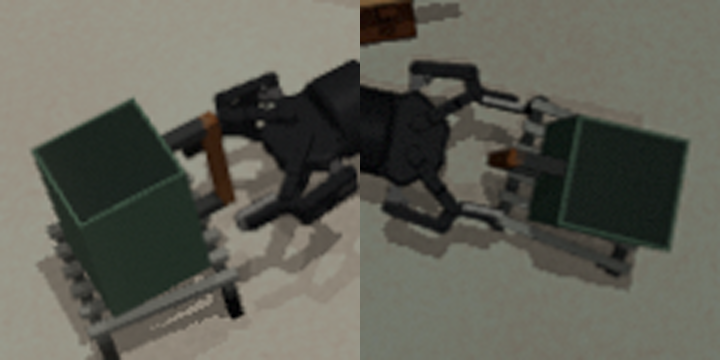

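```bash
python3 - <<'E' 2>/dev/null
from h import *
d=u(PA+180);t=np.array(robot.current_tool_pos());y=np.array([-d[1],d[0],0])
robot.line_to((t-.004*d+.003*y).tolist(),velocity=.05)
fingers.gripper_to(0.0,110)
st=lambda s:print(s,np.round(robot.current_tool_pos(),4),np.round(robot.current_joint_positions(),1),np.round(robot.current_contact_force(),1),round(robot.current_finger_gap(),3),robot.current_gripper_force(),round(robot.current_time_s(),1))
st("grip")
t=np.array(robot.current_tool_pos())
robot.line_to((t+[0,0,.11]).tolist(),velocity=.1); st("lift")
a=snap("scene");c=snap("top"); s=cv2.cvtColor(np.hstack([cv2.resize(a[110:310,110:310],None,fx=2,fy=2,interpolation=2),cv2.resize(c[170:370,300:500],None,fx=2,fy=2,interpolation=2)]),cv2.COLOR_RGB2BGR); cv2.imwrite("pics/g4.png",s)
for aa in (-60,-50,-40,-30,-20):
  z=u(aa)
  for off in(.08,.12): 
    hp=np.r_[MAT-off*z[:2],.10]; print(aa,off,ik(hp,z,(0,0,-1)),ik(hp+[0,0,.09],z,(0,0,-1)))
E
```

```text
grip [ 0.5018 -0.2245  0.0995] [-31.7  64.6  23.4  92.6  50.9  87.9 122. ] [-1.3  1.   1.2] 0.148 107.10127081722021 9.2
lift [ 0.5016 -0.2243  0.2087] [-33.5  53.3  26.   95.8  54.4  91.4 129.1] [ 0.2 -0.1 -3. ] 0.144 107.19198320992291 10.5
-60 0.08 [-101.4   87.4   63.8   75.2   10.4   89.1  -24.4] [-101.8   78.2   64.    78.    18.1   90.2  -22.2]
-60 0.12 [-101.5   88.    63.8   69.6    9.8   94.5  -23.7] [-102.1   79.3   63.9   72.5   17.1   95.3  -20.9]
-50 0.08 [-110.7   86.2   63.8   88.    12.    76.4  -26.7] [-110.8   75.6   64.    90.7   21.3   78.2  -25.9]
-50 0.12 [-111.9   86.5   63.8   83.8   11.    81.4  -25.8] [-112.1   76.5   64.    86.5   19.7   83.   -24.5]
-40 0.08 [-119.5   85.7   63.8  100.2   14.    63.6  -29.9] [-119.1   73.2   64.   102.9   25.8   66.5  -31.1]
-40 0.12 [-121.7   85.7   63.8   97.    12.5   68.6  -28.6] [-121.4   73.8   64.    99.7   23.5   71.2  -29.2]
-30 0.08 [-127.8   86.4   63.8  111.8   16.5   50.7  -34.1] [-126.7   71.2   64.1  114.8   32.3   55.2  -38.4]
-30 0.12 [-131.1   86.1   63.8  109.5   14.    55.8  -32. ] [-130.1   71.6   64.1  112.4   28.8   59.8  -35.7]
-20 0.08 [-135.8   89.    63.6  123.    19.1   36.9  -39.5] [-133.3   70.1   64.1  126.3   42.3   44.3  -49.7]
-20 0.12 [-140.3   88.4   63.6  121.5   14.9   42.3  -35.7] [-138.1   70.1   64.1  124.8   36.5   48.7  -45. ]
```

View pics/g4.png

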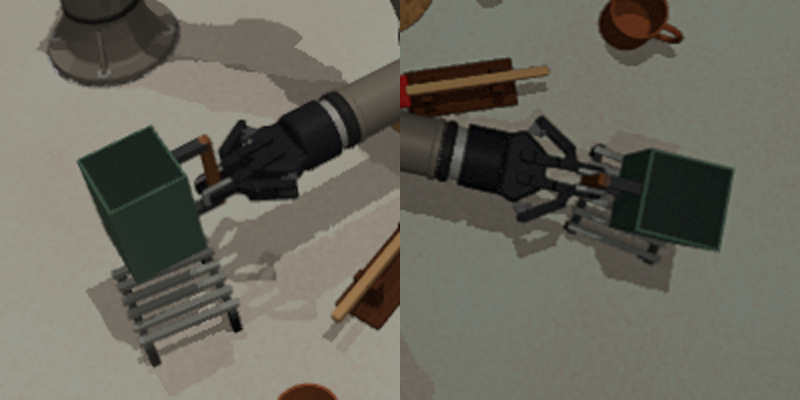

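The pot is held upright by its bar and has lifted clear of the rack. Before the flip I'll fit a kinematic model to IK samples, which cost no robot time, so I can check the swing path.

```bash
cat > fk.py <<'E'
from h import *
import itertools, json, os, warnings; warnings.filterwarnings("ignore")
from scipy.optimize import least_squares
AX="zyzyzyz"
def fk(x,s,q):
    R=Ro.from_euler("z",x[0]); p=np.array([0,0,x[1]])
    off=[(0,0,0),(x[2],0,0),(0,0,x[3]),(x[4],0,0),(0,0,x[5]),(x[6],0,0),(0,0,x[7])]
    for i in range(7):
        # offset before joint i
        p=p+R.apply([off[i][0],0,off[i][2]]); R=R*Ro.from_euler(AX[i],np.radians(s[i]*q[i])+x[8+i])
    return p+R.apply([0,0,x[15]]),R
if __name__=="__main__":
    rng=np.random.default_rng(0); S=[]
    for _ in range(60):
        p=[rng.uniform(.35,.6),rng.uniform(-.4,.4),rng.uniform(.1,.35)]; R=Ro.from_euler("xyz",[180,0,0],degrees=True)*Ro.from_rotvec(rng.normal(0,.6,3))
        o=R.as_euler("xyz",degrees=True).tolist(); q=robot.inverse_kinematics(p,o)
        if q is not None: S.append((np.array(q),np.array(p),R))
    S.append((np.array(robot.current_joint_positions()),np.array(robot.current_tool_pos()),Ro.from_euler("xyz",robot.current_eef_rot(),degrees=True)))
    print(len(S)); best=None
    for sg in itertools.product((1,-1),repeat=3):
        s=[-1,1,sg[0],1,sg[1],1,sg[2]]
        f=lambda x:np.concatenate([np.r_[fk(x,s,q)[0]-p,.3*(fk(x,s,q)[1].inv()*R).as_rotvec()] for q,p,R in S])
        r=least_squares(f,[0,.3,0,.3,.0,.3,0,.1]+[0]*7+[.1],max_nfev=25)
        if best is None or r.cost<best[0]: best=(r.cost,s,r.x)
    print(best[0],best[1],best[2].round(3)); json.dump([best[1],best[2].tolist()],open("fk.json","w"))
E
python3 fk.py
```

```text
48
0.0019115544402577372 [-1, 1, -1, 1, -1, 1, -1] [ 9.233e+00  2.460e-01 -2.000e-03  4.790e-01  2.000e-03  4.220e-01
 -0.000e+00 -6.767e+00 -9.250e+00 -5.000e-03  2.000e-03 -1.000e-03
 -1.000e-02  2.000e-03  1.560e+00  7.150e+00]
```

```bash
cat > path.py <<'E'
from fk import *
s,x=json.load(open("fk.json")); F=lambda q:fk(x,s,q)
lo=np.array([-154,-16,-72,8,-82,12,-174.]);hi=np.array([154,109,74,147,262,115,174.])
def myik(p,z,xa,seed):
    R=Ro.from_euler("xyz",ori(z,xa),degrees=True)
    def f(q):
        P,Q=F(q); return np.r_[(P-p)*10,(Q.inv()*R).as_rotvec()*3,(q-seed)*2e-4]
    r=least_squares(f,np.clip(seed,lo+.1,hi-.1),bounds=(lo,hi)); return r.x,np.linalg.norm(F(r.x)[0]-p)
def check(q0,q1,n=9):
    for t in np.linspace(0,1,n):
        P,R=F(q0+(q1-q0)*t); g=P+R.apply([0,0,-.037]); sx=1
        C=np.array([[xx,yy,zz+.046] for xx in(-.09,.04) for yy in(-.045,.045) for zz in(-.045,.045)])  # pot: tool x up at grasp; bar gripped 25mm towards mouth
        C=R.apply(np.array([[.09 if c[0]>0 else -.04]+list(c[1:]) for c in -C*[1,1,-1]]))+P
        z=R.apply([0,0,1]); print(np.round(P,3),"el",round(np.degrees(np.arcsin(z[2])),0),"yaw",round(np.degrees(np.arctan2(z[1],z[0])),0),"pot z",C[:,2].min().round(3),C[:,2].max().round(3),"xy",C[:,:2].min(0).round(2),C[:,:2].max(0).round(2))
E
python3 - <<'E'
from path import *
q0=np.array(robot.current_joint_positions()); print(F(q0)[0],robot.current_tool_pos())
for a in(-60,-40,-20):
    z=u(a); q1,e=myik(np.r_[MAT-.046*z[:2],.20],z,(0,0,-1),np.array([-64,54,-20,100,72,112,-70.])); print(a,q1.round(1),e)
    q2,e2=myik(np.r_[MAT-.046*z[:2],.095],z,(0,0,-1),q1); print("  low",q2.round(1),e2)
    if a==-40: check(q0,q1)
E
```

```text
[ 0.49842673 -0.21951359  0.20713545] [ 0.50167073 -0.22438794  0.20878167]
-60 [-65.6  56.3  -3.   82.   62.1 115.  -55.4] 3.4165104625701128e-06
  low [-65.5  66.2  -3.2  79.   60.2 111.8 -62.2] 6.475629854606366e-07
-40 [-60.9  48.9 -18.2 104.8  75.  111.7 -67.8] 5.428544821299938e-07
  low [-61.9  60.7 -16.7 101.7  74.9 109.3 -76.5] 8.744940951126563e-07
[ 0.498 -0.22   0.207] el 0.0 yaw -103.0 pot z 0.167 0.298 xy [ 0.43 -0.32] [ 0.54 -0.21]
[ 0.514 -0.16   0.199] el 1.0 yaw -96.0 pot z 0.146 0.301 xy [ 0.43 -0.26] [ 0.57 -0.15]
[ 0.525 -0.099  0.194] el 1.0 yaw -89.0 pot z 0.134 0.292 xy [ 0.43 -0.19] [ 0.59 -0.1 ]
[ 0.53  -0.035  0.19 ] el 1.0 yaw -81.0 pot z 0.132 0.272 xy [ 0.43 -0.14] [ 0.6  -0.03]
[0.528 0.029 0.188] el 1.0 yaw -73.0 pot z 0.14 0.24 xy [ 0.44 -0.09] [0.59 0.04]
[0.519 0.094 0.188] el 1.0 yaw -65.0 pot z 0.116 0.245 xy [ 0.43 -0.03] [0.61 0.11]
[0.504 0.158 0.19 ] el 1.0 yaw -57.0 pot z 0.096 0.251 xy [0.42 0.03] [0.6  0.19]
[0.481 0.221 0.194] el 0.0 yaw -49.0 pot z 0.093 0.249 xy [0.42 0.1 ] [0.58 0.26]
[0.45  0.282 0.2  ] el 0.0 yaw -40.0 pot z 0.11 0.24 xy [0.42 0.19] [0.55 0.32]
-20 [-61.5  42.7 -21.2 126.5  86.1 105.2 -78.7] 2.1846056147354906e-06
  low [-63.3  57.8 -18.3 122.9  87.2 105.3 -90.2] 1.4455545695481341e-06
```

Run:
```python
from path import *
q0=np.array(robot.current_joint_positions()); z=u(-40)
q1,e=myik(np.r_[MAT-.046*z[:2],.20],z,(0,0,-1),np.array([-64,54,-20,100,72,112,-70.]))
for t in(.33,.67,1): robot.move_j((q0+(q1-q0)*t).tolist())
robot.move_to(list(map(float,np.r_[MAT-.046*z[:2],.20])),ori(z,(0,0,-1)))
print(np.round(robot.current_tool_pos(),4),np.round(robot.current_joint_positions(),1),np.round(robot.current_eef_rot(),1),robot.current_finger_gap(),np.round(robot.current_contact_force(),1),robot.current_time_s())
a=snap("scene","f_s");c=snap("top","f_t")
s=cv2.cvtColor(np.hstack([cv2.resize(a[60:240,230:430],None,fx=2,fy=2.,interpolation=2),cv2.resize(c[180:360,150:350],None,fx=2,fy=2,interpolation=2)]),cv2.COLOR_RGB2BGR); cv2.imwrite("pics/f1.png",s)
```

```text
[0.4506 0.2813 0.1999] [-61.9  49.5 -17.8 103.3  74.2 112.3 -67.3] [ -3.3  90.  -43.3] 0.14203337129371457 [-0.2 -0.3 -2.5] 14.0083
```

View pics/f1.png

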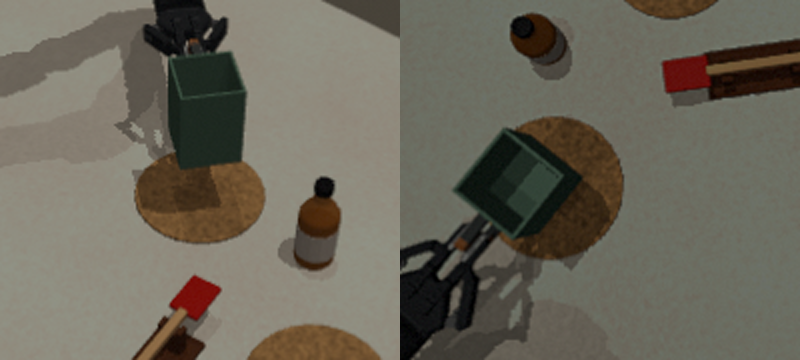

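Run:
```python
from h import *
T=lambda p:((p[0]-400)/2+150,p[1]/2+180); S=lambda p:(p[0]/2+230,p[1]/2+60)
tc=[(509,128),(566,180),(514,236),(454,187)]; sc=[(245,92),(181,98),(169,58),(231,52)]
# scene: nearest camera is +x,-y
W=np.array([unproj("top",T(p),.24) for p in tc]); V=np.array([unproj("scene",S(p),.24) for p in sc])
print(W.round(3).tolist(),W.mean(0).round(4)); print(V.round(3).tolist(),V.mean(0).round(4))
b=[(181,165),(243,160)];print([unproj("scene",S(p),.11).round(3).tolist() for p in b], [unproj("scene",S(p),.24).round(3).tolist() for p in [(181,98),(245,92)]])
```

```text
[[0.55, 0.254, 0.24], [0.491, 0.187, 0.24], [0.43, 0.244, 0.24], [0.484, 0.313, 0.24]] [0.4888 0.2497 0.24  ]
[[0.556, 0.255, 0.24], [0.5, 0.189, 0.24], [0.433, 0.242, 0.24], [0.488, 0.309, 0.24]] [0.4943 0.2488 0.24  ]
[[0.496, 0.196, 0.11], [0.556, 0.262, 0.11]] [[0.5, 0.189, 0.24], [0.556, 0.255, 0.24]]
```

Run:
```python
from h import *
st=lambda s:print(s,np.round(robot.current_tool_pos(),4),np.round(robot.current_joint_positions(),1),np.round(robot.current_contact_force(),1),round(robot.current_finger_gap(),3),round(robot.current_time_s(),1))
z=u(-40); t=np.array(robot.current_tool_pos())+[-.006,.0025,0]
robot.line_to((t-[0,0,.085]).tolist(),velocity=.1); st("low")
print(robot.line_to((t-[0,0,.115]).tolist(),velocity=.02,f_stop=6)); st("contact"); snap("scene","p_s"); snap("top","p_t")
fingers.gripper_to(.6); st("open")
g=np.array(robot.current_tool_pos())
try: robot.line_to((g-.075*z).tolist(),velocity=.08)
except Exception as e: print(e)
st("back"); a=snap("scene","p_s2");c=snap("top","p_t2")
s=cv2.cvtColor(np.hstack([cv2.resize(a[80:240,230:430],None,fx=2,fy=2.,interpolation=2),cv2.resize(c[180:340,150:350],None,fx=2,fy=2,interpolation=2)]),cv2.COLOR_RGB2BGR); cv2.imwrite("pics/p1.png",s)
```

```text
low [0.4447 0.2835 0.1157] [-63.1  59.  -16.9 101.   73.5 110.6 -74.7] [ 1.1 -0.2 -3.6] 0.14 15.1
True
contact [0.4444 0.2835 0.0969] [-63.3  61.3 -16.6 100.2  73.6 110.3 -76.1] [-0.8  1.2  3.7] 0.143 16.1
open [0.4441 0.2832 0.0944] [-63.3  61.4 -16.7 100.2  73.5 110.  -76.1] [ 0.4 -0.1  0.4] 0.597 16.6
back [0.3871 0.3309 0.0946] [-70.4  62.9 -16.7  94.5  68.  113.4 -74.6] [-0.5 -1.2 -0.7] 0.601 17.7
```

View pics/p1.png

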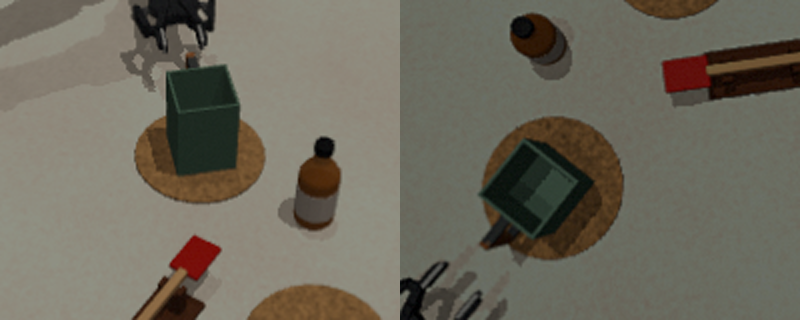

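```bash
cat > sp.py <<'E'
from path import *
GP=.040; SG=.018; TT=38; c,sn=np.cos(np.radians(TT)),np.sin(np.radians(TT)); UP=np.array([0,0,1.])
X=u(SY)
def gpose(dz=0,sg=1,back=0):
    z=-(c*UP+sn*X); return SO+SG*X+UP*dz+(GP-back)*z, z, sg*(c*X-sn*UP)
def ppose(a,foot,sg=1):
    h=-u(a); z=-(c*h+sn*UP); return foot+UP*(.13+SG)+GP*z, z, sg*(c*UP-sn*h)
E
python3 - <<'E'
from sp import *
t=lambda c:(c[0]/2.5+170-.3,c[1]/2.5+120-.3)
print("rest",np.mean([unproj("top",t(k),.008) for k in [(325,215),(463,198),(472,256),(340,275)]],0),"SO",SO)
T=lambda p:((p[0]-400)/2+150,p[1]/2+180); S=lambda p:(p[0]/2+230,p[1]/2+80)
W=np.array([unproj("top",T(p),.136) for p in [(530,139),(582,184),(534,236),(482,190)]]); V=np.array([unproj("scene",S(p),.136) for p in [(239,103),(177,110),(167,76),(226,66)]])
print(W.round(3).tolist(),W.mean(0)); print(V.round(3).tolist(),V.mean(0))
M=np.r_[(W.mean(0)[:2]+V.mean(0)[:2])/2,0]
qc=np.array(robot.current_joint_positions())
for sg in(1,-1):
    for seed in (qc,np.r_[-30,50,0,80,45,80,-60 if sg<0 else 120]):
        q,e=myik(*gpose(.1,0+sg),seed); ql,el=myik(*gpose(0,sg),q); print("G",sg,q.round(0),round(e,4),ql.round(0),round(el,4))
    for a in(-80,-60,-40,-20,0):
        qa,ea=myik(*ppose(a,M+[0,0,.17],sg),ql);qb,eb=myik(*ppose(a,M+[0,0,.02],sg),qa); print("P",a,sg,qa.round(0),round(ea,4),qb.round(0),round(eb,4))
E
```

```text
rest [ 0.64938767 -0.04177307  0.008     ] SO [ 0.64969423 -0.03415703  0.057     ]
[[0.543, 0.255, 0.136], [0.486, 0.188, 0.136], [0.423, 0.246, 0.136], [0.48, 0.313, 0.136]] [0.483214   0.25061593 0.136     ]
[[0.546, 0.263, 0.136], [0.489, 0.194, 0.136], [0.432, 0.239, 0.136], [0.482, 0.313, 0.136]] [0.48717291 0.25231294 0.136     ]
G 1 [ -8.  37. -16.  84.  47.  77. -31.] 0.0 [ -9.  44. -14.  87.  50.  70. -39.] 0.0
G 1 [-44.  42.  42.  84.  12.  64.  -8.] 0.0 [-43.  49.  40.  87.  10.  55. -12.] 0.0
P -80 1 [ -80.   55.   74.   65.   -1.  102. -174.] 0.0197 [ -82.   64.   74.   78.  -12.   87. -174.] 0.0198
P -60 1 [ -94.   46.   74.   81.    6.   82. -174.] 0.0115 [ -95.   58.   74.   92.   -7.   68. -174.] 0.0108
P -40 1 [-107.   34.   74.   96.   18.   64. -174.] 0.0089 [-105.   51.   74.  108.    3.   46. -174.] 0.0056
P -20 1 [-117.   19.   74.  108.   35.   52. -174.] 0.0125 [-111.   40.   74.  121.   18.   26. -174.] 0.0074
P 0 1 [   5.   -9.  -50.  123.   53.   35. -174.] 0.0001 [  38.  -12.  -72.  135.   53.   12. -174.] 0.0499
G -1 [ 11.  45. -49.  84.  65.  92. 139.] 0.0 [ 10.  52. -46.  87.  70.  86. 132.] 0.0
G -1 [ -53.   51.   62.   84.   -6.   63. -174.] 0.0 [ -53.   60.   61.   87.  -14.   56. -174.] 0.0
P -80 -1 [  -5.  -16.   19.  143.  -82.   12. -174.] 0.2739 [ -44.  -16.   65.  147.  -82.   12. -174.] 0.2734
P -60 -1 [  -9.  -16.   16.  141.  -82.   12. -174.] 0.2193 [ -41.  -16.   54.  147.  -82.   12. -174.] 0.2292
P -40 -1 [ -14.  -16.   15.  139.  -82.   12. -174.] 0.1706 [ -46.  -13.   51.  144.  -82.   12. -174.] 0.1817
P -20 -1 [ -21.  -16.   16.  138.  -82.   12. -174.] 0.126 [ -68.   -8.   65.  139.  -82.   12. -174.] 0.1287
P 0 -1 [ -30.  -14.   20.  136.  -82.   12. -174.] 0.0821 [ -84.   -6.   74.  137.  -82.   12. -174.] 0.085
```

```bash
sed -i 's/SG=.018; TT=38/SG=.011; TT=45/' sp.py
python3 - <<'E'
from sp import *
M=np.array([.485,.2515,0]); qc=np.array(robot.current_joint_positions())
for sg,s7 in((1,(-39,110)),(-1,(132,-70))):
    q,e=myik(*gpose(.1,sg),np.r_[-25,45,0,84,45,77,s7[0]]); ql,el=myik(*gpose(0,sg),q); print("G",sg,q.round(0),round(e,4),ql.round(0),round(el,4))
    for a in(-80,-60,-40,-20,0,20):
        qa,ea=myik(*ppose(a,M+[0,0,.17],sg),np.r_[-60,50,-10,95,65,90,s7[1]]);qb,eb=myik(*ppose(a,M+[0,0,.02],sg),qa); print("P",a,sg,qa.round(0),round(ea,4),qb.round(0),round(eb,4))
E
```

```text
G 1 [-20.  38.   0.  84.  45.  75. -31.] 0.0 [-21.  45.   1.  87.  47.  68. -39.] 0.0
P -80 1 [-41.  32. -13.  72.  40. 108. 138.] 0.0 [-41.  39. -13.  82.  39.  94. 127.] 0.0
P -60 1 [-43.  24. -14.  86.  45.  94. 148.] 0.0 [-44.  32. -13.  95.  47.  82. 135.] 0.0
P -40 1 [-45.  14. -12.  98.  48.  79. 159.] 0.0 [-46.  24. -10. 108.  54.  67. 143.] 0.0
P -20 1 [-48.   5.  -5. 110.  50.  61. 173.] 0.0 [-50.  16.  -3. 121.  64.  50. 150.] 0.0
P 0 1 [-131.  -16.   69.  120.   69.   59.  174.] 0.0064 [-102.   16.   62.  130.   64.   18.  167.] 0.0
P 20 1 [-103.  -16.   52.  133.   85.   34.  174.] 0.0256 [ -7.   5. -28. 136. 107.  12. 152.] 0.0001
G -1 [-19.  38.  -1.  84.  46.  76. 148.] 0.0 [-20.  45.  -1.  87.  48.  69. 141.] 0.0
P -80 -1 [-41.  32. -13.  72.  40. 108. -42.] 0.0 [-41.  39. -13.  82.  39.  94. -53.] 0.0
P -60 -1 [-43.  24. -14.  86.  45.  94. -32.] 0.0 [-44.  32. -13.  95.  47.  82. -45.] 0.0
P -40 -1 [-45.  14. -12.  98.  48.  79. -21.] 0.0 [-46.  24. -10. 108.  54.  67. -37.] 0.0
P -20 -1 [-48.   5.  -5. 110.  50.  61.  -7.] 0.0 [-50.  16.  -3. 121.  64.  50. -30.] 0.0
P 0 -1 [-55.  -4.   8. 118.  49.  43.  13.] 0.0 [-56.   9.  10. 130.  77.  30. -23.] 0.0
P 20 -1 [-86. -14.  42. 123.  47.  32.  37.] 0.0 [ -7.   5. -28. 136. 107.  12. -27.] 0.0001
```

Run:
```python
from sp import *
st=lambda s:print(s,np.round(robot.current_tool_pos(),4),np.round(robot.current_joint_positions(),1),np.round(robot.current_contact_force(),1),round(robot.current_finger_gap(),3),round(robot.current_time_s(),1))
t=np.array(robot.current_tool_pos())
robot.line_to((t+[0,0,.2]).tolist(),velocity=.2); st("up")
q,e=myik(*gpose(.06,1,.08),np.r_[-25,45,0,84,45,77,-35]); q0=np.array(robot.current_joint_positions())
for k in np.linspace(0,1,7): P,R=F(q0+(q-q0)*k); print(P.round(2),R.apply([0,0,1]).round(2))
robot.move_j(q.tolist())
p,z,x_=gpose(0,1,.08); robot.move_to(list(map(float,p)),ori(z,x_)); st("pre")
p,z,x_=gpose(0,1); print(robot.line_to(list(map(float,p)),velocity=.08,f_stop=6)); st("at")
snap("scene","s_s");snap("top","s_t")
fingers.gripper_to(0.0,60); st("grip")
print(robot.current_gripper_force())
p2=np.array(robot.current_tool_pos())
robot.line_to((p2+[0,0,.12]).tolist(),velocity=.12); st("lift"); a=snap("scene","l_s");c=snap("top","l_t")
s=cv2.cvtColor(np.hstack([cv2.resize(a[120:320,230:430],None,fx=2,fy=2.,interpolation=2),cv2.resize(c[110:310,220:420],None,fx=2,fy=2,interpolation=2)]),cv2.COLOR_RGB2BGR); cv2.imwrite("pics/l1.png",s)
```

```text
up [0.3871 0.3305 0.2936] [-75.5  41.1  -9.6  98.1  67.6 115.2 -55.5] [-0.5  0.4 -0.1] 0.598 19.0
[0.38 0.34 0.29] [ 0.76 -0.65  0.  ]
[0.43 0.29 0.26] [ 0.64 -0.76 -0.13]
[0.48 0.23 0.23] [ 0.5  -0.82 -0.26]
[0.53 0.18 0.2 ] [ 0.37 -0.84 -0.39]
[0.57 0.13 0.18] [ 0.25 -0.82 -0.51]
[0.61 0.07 0.16] [ 0.15 -0.77 -0.62]
[0.64 0.   0.15] [ 0.09 -0.7  -0.71]
pre [0.6429 0.0063 0.0838] [-25.5  43.3  -0.4  82.   43.9  77.  -36.9] [0.4 1.2 0.7] 0.601 21.0
False
at [ 0.6525 -0.0504  0.029 ] [-21.7  46.1   1.3  85.8  46.6  68.8 -38.8] [-0.3  0.1 -1.2] 0.6 22.1
grip [ 0.6522 -0.051   0.0289] [-21.6  46.1   1.3  85.8  46.6  68.8 -38.8] [0.1 0.6 1.2] 0.157 22.6
58.374348878860474
lift [ 0.6515 -0.051   0.1477] [-21.2  37.7   0.6  82.   44.4  77.8 -29.8] [ 0.   0.3 -0.4] 0.158 23.8
```

View pics/l1.png

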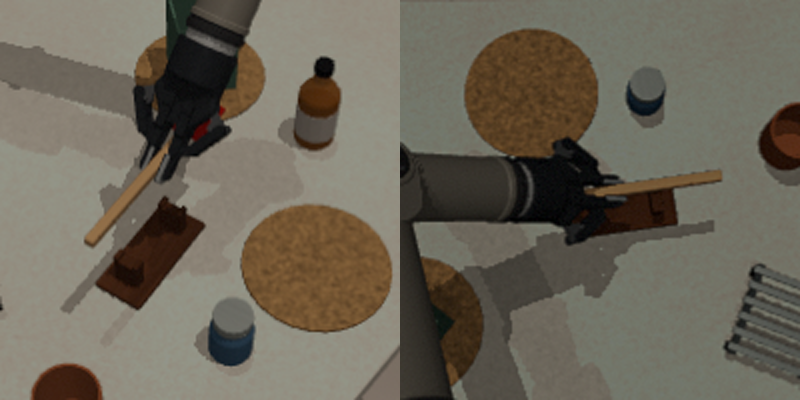

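Run:
```python
from sp import *
f,e=tri((380,197.5),(275.5,239.2)); t=np.array(robot.current_tool_pos()); R=Ro.from_euler("xyz",robot.current_eef_rot(),degrees=True)
print("foot",f,e,"nominal",SF,.057+.119,"rel tool",R.inv().apply(f-t).round(4)); p,z,x_=gpose(.119); print("nom rel",Ro.from_euler("xyz",ori(z,x_),degrees=True).inv().apply(SO-.13*X+[0,0,.119]-p).round(4))
M=np.array([.485,.2515,0])
q0,_=myik(*gpose(.28,1),np.array(robot.current_joint_positions())); print(q0.round(1),_)
for a in(-80,-60,-40):
    q1,e=myik(*ppose(a,M+[0,0,.19],1),np.r_[-60,50,-10,95,65,90,110]); print(a,q1.round(1))
    for k in np.linspace(0,1,9):
        P,R=F(q0+(q1-q0)*k); L=[P+R.apply([s*c,0,-GP-s*sn]) for s in(-.141,.119)]; print(P.round(2),"foot",L[0].round(2),"head",L[1].round(2))
```

```text
foot [ 0.66700203 -0.16085505  0.17854454] 0.002574932814110611 nominal [ 0.667 -0.163] 0.176 rel tool [-0.1003  0.0006  0.0566]
nom rel [-0.0997  0.      0.0597]
[-20.4  30.2   0.2  71.3  43.2  90.2 -16.7] 1.7169273521882318e-06
-80 [-40.9  31.8 -13.2  70.3  40.  109.5 139.5]
[ 0.65 -0.05  0.31] foot [ 0.67 -0.16  0.34] head [0.63 0.09 0.34]
[ 0.64 -0.01  0.31] foot [ 0.69 -0.11  0.33] head [0.59 0.13 0.34]
[0.62 0.03 0.3 ] foot [ 0.71 -0.05  0.31] head [0.55 0.15 0.35]
[0.61 0.07 0.3 ] foot [0.71 0.01 0.28] head [0.51 0.16 0.37]
[0.59 0.1  0.3 ] foot [0.69 0.08 0.26] head [0.49 0.17 0.39]
[0.57 0.14 0.3 ] foot [0.66 0.14 0.23] head [0.48 0.19 0.41]
[0.54 0.17 0.3 ] foot [0.61 0.19 0.21] head [0.48 0.2  0.43]
[0.52 0.2  0.3 ] foot [0.55 0.23 0.19] head [0.48 0.22 0.44]
[0.49 0.22 0.3 ] foot [0.49 0.25 0.19] head [0.48 0.25 0.45]
-60 [-43.1  23.  -13.3  83.7  44.5  96.1 149.9]
[ 0.65 -0.05  0.31] foot [ 0.67 -0.16  0.34] head [0.63 0.09 0.34]
[ 0.64 -0.01  0.31] foot [ 0.7  -0.11  0.33] head [0.58 0.12 0.34]
[0.63 0.03 0.3 ] foot [ 0.72 -0.04  0.31] head [0.54 0.14 0.35]
[0.61 0.07 0
[... 265 characters left out ...]
0.19] head [0.48 0.21 0.45]
[0.5  0.23 0.3 ] foot [0.49 0.25 0.19] head [0.48 0.25 0.45]
-40 [-45.2  13.4 -11.3  96.5  47.5  80.7 161.4]
[ 0.65 -0.05  0.31] foot [ 0.67 -0.16  0.34] head [0.63 0.09 0.34]
[ 0.64 -0.01  0.31] foot [ 0.7  -0.11  0.33] head [0.58 0.12 0.34]
[0.63 0.03 0.31] foot [ 0.73 -0.04  0.31] head [0.53 0.14 0.36]
[0.62 0.07 0.31] foot [0.73 0.04 0.29] head [0.5  0.14 0.37]
[0.6  0.11 0.31] foot [0.71 0.12 0.26] head [0.48 0.14 0.4 ]
[0.58 0.14 0.31] foot [0.66 0.18 0.24] head [0.48 0.15 0.42]
[0.56 0.17 0.31] foot [0.61 0.23 0.21] head [0.48 0.17 0.44]
[0.53 0.21 0.3 ] foot [0.54 0.25 0.2 ] head [0.49 0.21 0.45]
[0.51 0.23 0.3 ] foot [0.49 0.25 0.19] head [0.48 0.25 0.45]
```

Run:
```python
from sp import *
st=lambda s:print(s,np.round(robot.current_tool_pos(),4),np.round(robot.current_joint_positions(),1),np.round(robot.current_contact_force(),1),round(robot.current_finger_gap(),3),round(robot.current_time_s(),1))
M=np.array([.485,.2515,0]); fl=lambda p:list(map(float,p))
robot.line_to(fl(gpose(.28)[0]),velocity=.15); st("high")
q0=np.array(robot.current_joint_positions())
q1,e=myik(*ppose(-60,M+[0,0,.19],1),np.r_[-60,50,-10,95,65,90,110])
robot.move_j(((q0+q1)/2).tolist()); robot.move_j(q1.tolist())
p,z,x_=ppose(-60,M+[0,0,.19]); robot.move_to(fl(p),ori(z,x_)); st("over")
a=snap("scene","o_s");c=snap("top","o_t")
s=cv2.cvtColor(np.hstack([cv2.resize(a[50:210,250:390],None,fx=2.5,fy=2.5,interpolation=2),cv2.resize(c[180:340,160:300],None,fx=2.5,fy=2.5,interpolation=2)]),cv2.COLOR_RGB2BGR); cv2.imwrite("pics/o1.png",s)
```

```text
high [ 0.6515 -0.0512  0.3073] [-21.1  30.8   0.5  70.2  43.3  91.3 -16.8] [ 0.1 -0.5 -1.4] 0.158 25.1
over [0.4993 0.2274 0.3026] [-43.9  23.7 -13.4  82.3  44.7  97.4 149.4] [-0.2  0.4 -0.9] 0.151 28.0
```

View pics/o1.png

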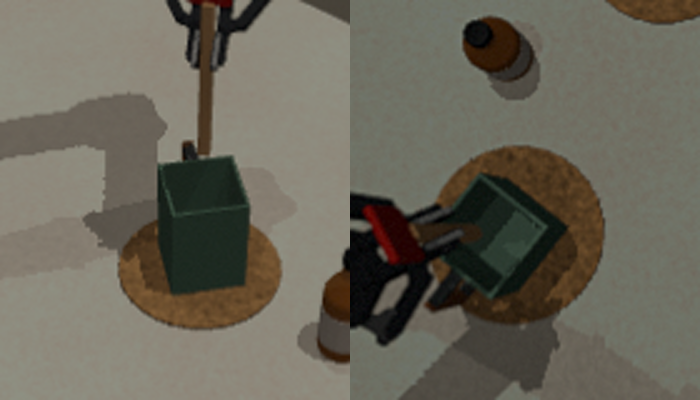

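Run:
```python
from sp import *
st=lambda s:print(s,np.round(robot.current_tool_pos(),4),np.round(robot.current_contact_force(),1),round(robot.current_finger_gap(),3),round(robot.current_time_s(),1))
f,e=tri((211.5,273.5),(331.8,111.0)); print("foot",f.round(4),e)
t=np.array(robot.current_tool_pos())
if np.linalg.norm(f[:2]-[.485,.2515])<.018:
    hit=robot.line_to((t-[0,0,.15]).tolist(),velocity=.1,f_stop=5); st(f"down {hit}")
    if not hit: print(robot.line_to((t-[0,0,.178]).tolist(),velocity=.03,f_stop=4)); st("bottom")
```

```text
foot [0.4851 0.2519 0.1837] 0.005147847131445513
down False [0.4996 0.2271 0.1533] [ 0.5 -1.  -0.4] 0.153 29.7
True
bottom [0.4992 0.2264 0.1264] [-0.   1.8  4.8] 0.154 30.5
```

Run:
```python
from sp import *
st=lambda s:print(s,np.round(robot.current_tool_pos(),4),np.round(robot.current_contact_force(),1),round(robot.current_finger_gap(),3),round(robot.current_time_s(),1))
fl=lambda p:list(map(float,p)); z=ppose(-60,np.zeros(3))[1]
fingers.gripper_to(.6); st("open"); t=np.array(robot.current_tool_pos())
for L in(.14,.11,.08):
    try: robot.line_to(fl(t-L*z),velocity=.08); break
    except robot.PlanningError as e: print(L,e)
st("back")
try: robot.move_to([.25,.42,.3],[180,0,0])
except robot.PlanningError as e: print(e)
robot.pause(1); st("away")
for n in("top","scene"):
    im=snap(n,"end_"+n); hsv=cv2.cvtColor(im,cv2.COLOR_RGB2HSV)
    red=cv2.inRange(hsv,(0,180,60),(6,255,255))|cv2.inRange(hsv,(174,180,60),(180,255,255)); ys,xs=np.nonzero(red); print(n,"red",len(xs),xs.mean().round(1),ys.mean().round(1),"vs pot-centre spatula mid-blade",proj(n,[[.485,.2515,.24],[.485,.2515,.136]]).round(1).tolist())
    if len(xs):print(" blade at z.235",unproj(n,(xs.mean(),ys.mean()),.235).round(3))
    for l in("pot","spatula","soap","mug","jar"): print(l,[(np.round(d["rect"],0).tolist(),round(d["p"],2)) for d in recognise(l,n)[:2]])
    g=cv2.inRange(hsv,(55,50,15),(95,255,255)); g[:150 if n=="top" else 60]=0; ys,xs=np.nonzero(g); print("green",len(xs),np.median(xs),np.median(ys))
    b=cv2.cvtColor(cv2.imread("pics/p_%s2.png"%n[0]),cv2.COLOR_BGR2HSV); g=cv2.inRange(b,(55,50,15),(95,255,255)); g[:150 if n=="top" else 60]=0; ys,xs=np.nonzero(g); print("green before",len(xs),np.median(xs),np.median(ys))
```

```text
open [0.4986 0.2257 0.1252] [-0.4  0.5 -0. ] 0.601 31.0
back [0.4492 0.311  0.224 ] [0.3 0.3 0.7] 0.6 32.9
away [0.25 0.42 0.3 ] [-0.2 -0.3 -0.1] 0.602 37.9
top red 63 200.4 273.6 vs pot-centre spatula mid-blade [[204.5, 272.9], [215.7, 272.8]]
 blade at z.235 [0.484 0.262 0.235]
pot [([220.0, 278.0, 55.0, 61.0], 0.78)]
spatula [([211.0, 276.0, 37.0, 15.0], 0.61)]
soap [([220.0, 196.0, 25.0, 28.0], 0.72), ([219.0, 277.0, 55.0, 55.0], 0.61)]
mug [([420.0, 177.0, 44.0, 34.0], 0.89)]
jar [([342.0, 156.0, 18.0, 21.0], 0.54)]
green 1245 220.0 275.0
green before 1639 217.0 274.0
scene red 255 331.3 95.7 vs pot-centre spatula mid-blade [[331.2, 95.4], [330.4, 124.0]]
 blade at z.235 [0.482 0.255 0.235]
pot [([331.0, 138.0, 35.0, 64.0], 0.58)]
spatula [([333.0, 112.0, 17.0, 46.0], 0.98)]
soap [([390.0, 173.0, 23.0, 47.0], 0.8), ([258.0, 329.0, 51.0, 43.0], 0.33)]
mug [([258.0, 326.0, 51.0, 46.0], 0.74)]
jar [([346.0, 286.0, 25.0, 38.0], 0.86)]
green 1573 330.0 141.0
green before 1702 330.0 139.0
```

The green and red checks look right. The soap bottle, however, seems to have shifted a few pixels since the start, probably brushed by the wrist on the first approach. I'll measure it, along with the mug and jar.

```bash
cat > bm.py <<'E'
from h import *
def mt(n,f0,f1,r,w=8):
    A,B=cv2.imread(f"pics/{f0}.png"),cv2.imread(f"pics/{f1}.png"); x,y,W,Hh=r
    T=A[y:y+Hh,x:x+W]; m=cv2.matchTemplate(cv2.resize(B[y-w:y+Hh+w,x-w:x+W+w],None,fx=4,fy=4,interpolation=2),cv2.resize(T,None,fx=4,fy=4,interpolation=2),cv2.TM_CCOEFF_NORMED)
    _,v,_,l=cv2.minMaxLoc(m); return np.array(l)/4-w,round(v,2)
R=dict(top=dict(soap=(196,182,34,36),mug=(398,158,46,40),jar=(332,142,24,28)),scene=dict(soap=(380,145,30,50),mug=(230,302,54,48),jar=(333,266,26,40)))
Z=dict(soap=.08,mug=.06,jar=.06)
def disp(n,f0,f1):
    for k,r in R[n].items():
        d,v=mt(n,f0,f1,r); c=np.array([r[0]+r[2]/2,r[1]+r[3]/2]); print(n,f1,k,d,v,((unproj(n,c+d,Z[k])-unproj(n,c,Z[k]))[:2]*1000).round(1),"mm")
E
python3 - <<'E'
from bm import *
for f in("g1","end_scene"): disp("scene","scene0",f)
for f in("f_t","end_top"): disp("top","top0",f)
im=cv2.imread("pics/scene0.png")
E
```

```text
scene g1 soap [-5.25  2.5 ] 0.99 [ -5.6 -17.5] mm
scene g1 mug [0. 0.] 1.0 [0. 0.] mm
scene g1 jar [0. 0.] 1.0 [0. 0.] mm
scene end_scene soap [-5.25  2.5 ] 0.99 [ -5.6 -17.5] mm
scene end_scene mug [0. 0.] 1.0 [0. 0.] mm
scene end_scene jar [0. 0.] 1.0 [0. 0.] mm
top f_t soap [6.25 2.  ] 0.99 [ -5.7 -17.2] mm
top f_t mug [0. 0.] 1.0 [0. 0.] mm
top f_t jar [0. 0.] 1.0 [0. 0.] mm
top end_top soap [6.25 2.  ] 0.99 [ -5.7 -17.2] mm
top end_top mug [0. 0.] 1.0 [0. 0.] mm
top end_top jar [0. 0.] 1.0 [0. 0.] mm
```

The wrist did nudge the soap, by (-5.7, -17.3) mm. I'll put it back by taking its cap gently from above, starting with a precise cap location.

Run:
```python
from sp import *
C={}
for n,(x,y) in dict(top=(211,193),scene=(392,154)).items():
    g=cv2.imread(f"pics/end_{n}.png").max(2); w=g[y-9:y+10,x-9:x+10]; m=(w<32).astype(np.uint8); k,L,s_,ce=cv2.connectedComponentsWithStats(m); i=1+np.argmax(s_[1:,4]); C[n]=ce[i]+[x-9,y-9]; print(n,C[n],s_[i])
p,e=tri(C["top"],C["scene"]); print("cap",p.round(4),e)
t=np.array(robot.current_tool_pos())
for q in([.25,.42,.34],):print(robot.inverse_kinematics(q,[180,0,0]) is not None)
for zz in(.33,.095):
  for yw in(0,45,90,-45,-90):
    q=robot.inverse_kinematics([float(p[0]),float(p[1]),zz],[180,0,yw]); print(zz,yw,None if q is None else np.round(q,0))
print(np.round(robot.current_joint_positions(),0))
```

```text
top [211.24509804 193.52941176] [  4   4  12  12 102]
scene [391.75324675 153.58441558] [ 5  4  9 10 77]
cap [0.6876 0.2694 0.1376] 0.0003302694159185271
True
0.33 0 [ -35.   50.   56.   26.  -44.  112. -101.]
0.33 45 [-33.  49.  49.  26. -38. 111. -58.]
0.33 90 [-32.  48.  41.  26. -31. 110. -14.]
0.33 -45 [ -36.   52.   62.   26.  -49.  113. -145.]
0.33 -90 [-11.  52. -62.  23.  50. 115. 146.]
0.095 0 [-46.  53.  52.  61. -39.  82. -92.]
0.095 45 [-43.  51.  45.  61. -34.  80. -49.]
0.095 90 [-40.  49.  37.  61. -27.  78.  -8.]
0.095 -45 [ -48.   55.   59.   62.  -45.   84. -134.]
0.095 -90 [  2.  58. -62.  59.  48.  87. 133.]
[-113.   14.   65.   88.  -13.   86. -138.]
```

```bash
cat > soap.py <<'E'
from sp import *
import sys
st=lambda s:print(s,np.round(robot.current_tool_pos(),4),np.round(robot.current_contact_force(),1),round(robot.current_finger_gap(),3),round(robot.current_time_s(),1))
cap=np.array([.6876,.2694]); D=np.array([.0057,.0173]); fl=lambda p:list(map(float,p))
z=np.array([0,0,-1.]); best=None
q0=np.array(robot.current_joint_positions())
for yw in range(-180,180,30):
    q,e=myik(np.r_[cap,.32],z,u(yw),np.r_[-24,50,0,30,0,100,q0[6]])
    if e<.003 and (best is None or abs(q[6]-q0[6])<abs(best[0][6]-q0[6])): best=(q,yw)
q1,yw=best; print(q1.round(0),yw)
qm,_=myik(np.array([.30,.40,.34]),z,u(yw),np.r_[-54,10,0,60,0,110,q1[6]]); print("mid",qm.round(0),_)
for A,B in((q0,qm),(qm,q1)):
    for k in np.linspace(0,1,6): P,R=F(A+(B-A)*k); print(P.round(2),"wrist",(P-R.apply([0,0,.383])).round(2),"zdir",R.apply([0,0,1]).round(1))
if len(sys.argv)>1:
    robot.move_j(qm.tolist()); robot.move_j(q1.tolist()); O=ori(z,u(yw))
    robot.move_to(fl(np.r_[cap,.25]),O); st("over")
    hit=robot.line_to(fl(np.r_[cap,.102]),velocity=.12,f_stop=5); st(f"at {hit}")
    if hit: sys.exit()
    fingers.gripper_to(0.,25); st("grip")
    t=np.array(robot.current_tool_pos())
    robot.line_to(fl(t+[0,0,.006]),velocity=.03); st("lift")
    robot.line_to(fl(t+np.r_[D,.006]),velocity=.04)
    print(robot.line_to(fl(t+np.r_[D,-.003]),velocity=.01,f_stop=3)); st("down")
    fingers.gripper_to(.6); t=np.array(robot.current_tool_pos()); robot.line_to(fl(t+[0,0,.15]),velocity=.12); st("clear")
    snap("scene","e2s"); 
    from bm import disp; disp("scene","scene0","e2s")
E
python3 soap.py
```

```text
[ -23.   44.    1.   31.   -1.  105. -142.] -30
mid [ -56.   10.    3.   80.   -1.   90. -173.] 3.017826452268337e-06
[0.25 0.41 0.3 ] wrist [0.25 0.41 0.68] zdir [ 0. -0. -1.]
[0.26 0.41 0.3 ] wrist [0.26 0.42 0.68] zdir [-0. -0. -1.]
[0.27 0.41 0.3 ] wrist [0.28 0.42 0.69] zdir [-0. -0. -1.]
[0.28 0.41 0.31] wrist [0.29 0.42 0.69] zdir [-0. -0. -1.]
[0.29 0.4  0.32] wrist [0.3  0.41 0.71] zdir [-0. -0. -1.]
[0.3  0.4  0.34] wrist [0.3  0.4  0.72] zdir [-0. -0. -1.]
[0.3  0.4  0.34] wrist [0.3  0.4  0.72] zdir [-0. -0. -1.]
[0.38 0.41 0.35] wrist [0.38 0.41 0.73] zdir [ 0. -0. -1.]
[0.46 0.4  0.35] wrist [0.46 0.4  0.73] zdir [ 0. -0. -1.]
[0.54 0.37 0.35] wrist [0.54 0.37 0.73] zdir [ 0. -0. -1.]
[0.62 0.33 0.34] wrist [0.62 0.33 0.72] zdir [ 0. -0. -1.]
[0.69 0.27 0.32] wrist [0.69 0.27 0.7 ] zdir [ 0. -0. -1.]
```

Path is clear; executing.

```bash
python3 soap.py go | tail -12
```

```text
[0.62 0.33 0.34] wrist [0.62 0.33 0.72] zdir [ 0. -0. -1.]
[0.69 0.27 0.32] wrist [0.69 0.27 0.7 ] zdir [ 0. -0. -1.]
over [0.6858 0.2707 0.2498] [-0.3  0.4 -0.4] 0.604 41.4
at False [0.6884 0.2698 0.1033] [-0.9 -0.1  0.2] 0.6 42.8
grip [0.688  0.2692 0.103 ] [-0.2 -1.5  2.1] 0.317 43.1
lift [0.6876 0.2692 0.1081] [-0.4  0.1 -3.6] 0.317 43.5
True
down [0.6936 0.2862 0.103 ] [-0.4 -0.3  5.7] 0.32 44.7
clear [0.6911 0.2853 0.2479] [-0.1 -0.4 -0.7] 0.603 46.5
scene e2s soap [0. 0.] 0.99 [0. 0.] mm
scene e2s mug [0. 0.] 1.0 [0. 0.] mm
scene e2s jar [0. 0.] 1.0 [0. 0.] mm
```

Run:
```python
from bm import *
print("pot+spatula",mt("scene","end_scene","e2s",(305,80,50,95)),recognise("spatula","scene")[:1])
d,v=mt("scene","end_scene","e2s",(305,80,50,95))
if np.abs(d).max()<1.5: print(workorder.close_job(),robot.current_time_s())
```

```text
pot+spatula (array([0., 0.]), 0.98) [{'rect': [331.9, 111.8, 16.9, 48.1], 'p': 0.91}]
the job is handed in; nothing more can be done
the job is handed in; nothing more can be done
```

The job is handed in: the pot stands upright on the middle of the left cork mat with the spatula in it, handle end down; my wrist nudged the soap bottle about 18 mm early on, I lifted it back by its cap to its starting spot as far as the scene camera shows, and the mug and jar never moved.

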